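Swing the loading ramp into line and screw its clamp down

ROBOT

A 6-joint arm with a two-finger parallel gripper is mounted at the origin on the work surface. World frame = base frame: x ahead of the robot, y to its left, z up, the work surface at z = 0. Lengths are in m, angles in rad, forces in N, time in s.
With the tool pointing down it reaches from about 0.325 to 0.9 m from the base axis. Payload 3.5 kg.
Tool frame: the origin (TCP) lies between the finger pads; the fingertips stand ctrl.finger_overhang ahead of it and the grasp point (between the pads) lies 6 mm ahead of it (ctrl.finger_overhang is the distance from the TCP to the fingertips, in m); z points along the fingers, x is the direction in which the jaws open and shut, and the axes are right-handed (so a half turn about z gives the same grasp; the last joint's range is limited). The gripper opens to 85 mm and grips with 20 to 120 N. Pads are 22 mm wide; open, the fingers measure 114 mm over their backs; the gripper's body (76 mm by 85 mm) begins 54 mm behind the grasp point. The pads swing forward as they close: fully open they stand 13 mm farther back than shut.
Start: joints at [1.238, 0.276, -0.026, 1.268, 0, 1.467], TCP at [0.142, 0.609, 0.217] pointing down, gripper open.
Joint ranges: [-3.12, 3.12], [-0.85, 1.88], [-1.08, 1.24], [-1.95, 2.15], [-1.57, 1.53], [-3.14, 3.14]. Speed limits (rad/s): [2.57, 2.57, 3.14, 3.14, 3.14, 3.14].

INTERFACE

Orientations are given as a rotation vector (axis times angle).
In Python, from bench import ctrl, optics gives the robot as it stands.
- The arm moves only by the shell command python3 -m pendant 'ROWS'. ROWS is JSON, a list of rows, each a list of 7 numbers: the finger opening in cm, from 0 to 8.54, then the shift along the tool's x, y, z in cm, then the turn, a rotation vector about the tool's x, y, z in degrees. In form: [[claw, dx, dy, dz, rx, ry, rz], ...]. A call has 1 to 12 rows; each row is the pose to reach, as a shift and turn from the pose commanded when the call began, along the tool's axes at that moment; what a row does not reach only later rows make up. A row lasts 1/8 s, in which the tool goes at most 62.5 mm and 10.7 degrees, less where a joint would pass 70% of its speed; a pose out of reach is approached as far as the arm can. A call with a gripper value outside its range is refused whole. The fingers move at their own pace and stop on an object; the grip force is fixed at half the most. Time passes only in rows, so rows that repeat a pose let the fingers close. It gives the time, the measured TCP pose, the force and the opening at its end, in the units of the state.
- ctrl.observe(): the state, without advancing time (a new reading comes with each control period).
- optics.read_camera(name): name is "side" or "top" or "wrist"; returns the picture (400x640x3 uint8, blue, green, red); there is no depth.
- optics.camera_info(name): a dict with "fx", "fy", "cx", "cy" (pixels), "k1" (the pictures are not rectified: a ray, as slopes to the right and down, at radius r is drawn at 1 + k1 r^2 times it, then the intrinsics apply), "rvec" (rotation vector, rad) and "tvec" (3), from world to camera coordinates, as OpenCV has them. Camera axes: x right, y down, z forward; pixel columns grow to the right and rows downward; lengths in m; the calibration is good to about 2 mm. A picture is of the moment at which its call begins: read the wrist's pose just before it. camera_info takes no time and is no camera call; for the wrist camera it gives the pose at the moment of the call.
- ctrl.finish_job(): hands the job in, once; it reports no verdict.
Trained networks look in the newest picture that a camera, given by its name, has taken for a name from the list of things; names that differ only in an ending like _2 or _b are one class to them, and where a whole thing is asked for, a point or a joint stands for the part that bears it (a point fixed in the world has none). Each returns a list of dicts, best first, with "score" (0 to 1); they miss things now and then, are a little off and sometimes report something else, mostly with a low value. They report only what shows in the picture. A call takes as long as a camera call.
- optics.find_in(target, camera): "bbox" ([left, top, right, bottom] in pixels, round what is visible of it).
The state is a dict: "t": time; "joint_positions": joint angles; "joint_vel": joint speeds; "joint_efforts": joint torques, N m; "position": TCP position; "orientation": TCP orientation; "wrist_force": force on the tool from outside, world axes, zero at the start; "ft_torque": the same for the moment, N m; "gripper_width": opening from 0.0 (shut) to 1.0 (fully open).
Only numpy, scipy, OpenCV 4.12 (cv2) and the standard library are available. Lean on these libraries where they do the work, as an engineer would, in place of code of your own. Each camera call takes 0.05 s, during which the arm holds its last target. There are 200 camera calls.

TASK

Push the lever's upright handle to swivel the turntable until it meets its stop and the ramp lines up with the green wagon, then tighten the loose wing screw on the turntable's clamp: turn it clockwise, seen from above, with repeated fingertip strokes against its wings until it is fully home and goes no further. Only push: never take the handle or the screw between the fingers, and move the ramp by the lever, not by pushing on the ramp. Leave the loose toy car on the table, the jar, the screwdriver and the wooden chock where they are, and finish with the ramp still in line.

Things in the scene. Friction and masses are not known exactly. Their poses are not given: they have to be found in the camera images.
- station: Fixed plywood base plate 300 x 340 x 12 mm; origin at the centre of its underside, on the table and on the turntable's vertical axis; z up. Place and yaw differ between runs. In its frame the wagon stands at +y, the lever side is -x, the clamp at -y. It carries the aluminium turntable disc: radius 95 mm, top at z 45 mm.
- turntable (a joint): Turntable angle, rad, growing anticlockwise from above; starts at 0 to 0.35; the stop is at 0.75, where the ramp points along the station's +y, in line with the wagon, and the lever along its -x. Stays where it is left; friction 0.35 N m (about 2.5 N at the handle).
- lever_top (a point): Centre of the top of the lever's upright handle: black cylinder 18 mm thick, 140 mm from the turntable's axis, top at z 105 mm, free from z 37 mm up (below is the flat steel lever arm, 16 mm wide). As the joint grows it swings about the turntable's axis from the station's +y side to its -x direction. Turns with the turntable.
- stop_top (a point): Centre of the top of the turntable's stop block, 22 x 16 mm, 46 mm high, fixed to the base plate at station x -113, y -17 mm; the lever arm ends against it.
- ramp: Aluminium ramp 174 mm long, 80 mm wide, hinged at the disc's edge (its own weight holds it down) and rising to 70 mm above the table at its far end; turns with the turntable. Origin at the middle of its hinge, x along the ramp away from the disc.
- screw (a joint): Turn of the wing screw, rad, growing clockwise seen from above (tightening); starts at 0 to 1.5; fully home at a hard stop at 7.5. Runs down 0.7 mm per rad. Turns easily (friction 0.04 N m, about 1.5 N on a wing), stays where it is left.
- screw_top (a point): On the screw's vertical axis, level with the top of its wings: z 115.5 mm at joint 0, 110.3 mm when home; station x 0, y -85 mm. Hub radius 10 mm; two opposite flat wings 6 mm thick, 26 mm high, reaching 38 mm from the axis. Turns with the screw; its y axis lies along the wings: along the station's y at joint 0, 20 degrees anticlockwise of its x when home.
- plate_top (a point): Middle of the top edge of the clamp's upright back plate: 50 mm wide (station x -25 to 25), 8 mm thick (y -135 to -127 mm), top at z 130 mm. It stands 42 mm from the screw's axis and above the wings, so a finger cannot well pass there. From it the clamp arm, 36 mm wide, runs in under the screw to y -59 mm, top at z 70 mm.
- wagon: Fixed green plastic car-transporter wagon 240 mm long (y), 100 mm wide, deck 70 mm above the table; origin on the table under its centre, 395 mm along the station's +y. Two toy cars are fastened on its deck, up to z 98 mm.
- car_spare: Loose toy car, 66 x 30 x 28 mm, on the table in front of the turntable; origin at the centre of its underside. Leave alone.
- chock: Loose wooden wheel chock 40 x 26 x 26 mm on the base plate beyond the clamp, origin at the centre of its underside. Leave alone.
- jar: Loose closed jar, 56 mm in diameter, 70 mm tall, right of the base plate, origin at the centre of its underside. Leave alone.
- driver: Loose screwdriver lying on the table to the right of the turntable, x along it. Leave alone.

How it is judged:
By the outcome, as a careful person would: the job done as asked, in the order asked, and still so for the second after the job is handed in, with the robot touching nothing.
It also fails if it takes over 66 s, if anything falls off the work surface, if the arm or the gripper's body presses on something with over 40 N, if the wrist force passes 120 N, or if a joint passes its speed limit or range.

## Working session

There is one attempt and no reset: what is moved stays moved. The work goes in short steps, Python scripts to look and compute and a shell command to move; the robot and the scene stay as the last step left them, time stands still between calls to the robot, and variables do not carry over. Pictures are saved under pics/ and viewed, about 8 in all and at most 12, crops included, and the job is handed in when it is done.

```bash
ls; mkdir -p pics; cat > h.py <<'E'
import numpy as np, cv2
from bench import ctrl, optics
E
python3 - <<'E'
from h import *
s=ctrl.observe(); print({k:np.round(v,3) for k,v in s.items()}, ctrl.finger_overhang)
for c in ["top","side"]:
    im=optics.read_camera(c); cv2.imwrite(f"pics/{c}0.png",im)
    i=optics.camera_info(c); print(c,i)
    for t in ["lever_top","stop_top","screw_top","plate_top","wagon","station","ramp","jar","chock","driver","car_spare"]:
        r=optics.find_in(t,c)
        print(t,[(np.round(d["bbox"]).tolist(),round(d["score"],2)) for d in r[:2]])
print(ctrl.observe()["t"])
E
```

```text
pics
{'t': np.float64(0.0), 'joint_positions': array([ 1.238,  0.277, -0.028,  1.268,  0.   ,  1.467]), 'joint_vel': array([ 0.001,  0.001,  0.   , -0.   , -0.   , -0.001]), 'joint_efforts': array([ 0.0000e+00, -4.4551e+01,  2.9520e+01,  1.6000e-02,  0.0000e+00,
        0.0000e+00]), 'position': array([0.142, 0.608, 0.216]), 'orientation': array([ 2.461,  1.951, -0.003]), 'wrist_force': array([ 0.438, -0.333,  0.268]), 'ft_torque': array([ 0.013, -0.043,  0.026]), 'gripper_width': np.float64(0.999)} 0.025
top {'fx': 435.24676537401564, 'fy': 435.24676537401564, 'cx': 301.1613158770858, 'cy': 198.00495636109213, 'k1': -0.014321543372218627, 'rvec': array([ 2.14125703, -2.12440198,  0.21110603]), 'tvec': array([0.10834893, 0.62457911, 1.04519866])}
lever_top [([198.0, 138.0, 338.0, 259.0], 0.61)]
stop_top [([196.0, 136.0, 372.0, 271.0], 0.78)]
screw_top [([330.0, 184.0, 338.0, 214.0], 0.62)]
plate_top [([198.0, 142.0, 366.0, 270.0], 0.84)]
wagon [([196.0, 136.0, 273.0, 200.0], 0.7), ([81.0, 198.0, 189.0, 246.0], 0.56)]
station [([199.0, 136.0, 369.0, 271.0], 0.71)]
ramp [([196.0, 135.0
[... 347 characters left out ...]
47, 'k1': 0.0017354434374483177, 'rvec': array([ 2.24100443, -0.19925769,  0.10688133]), 'tvec': array([-0.54621724,  0.20519827,  1.10389652])}
lever_top [([282.0, 145.0, 375.0, 245.0], 0.84), ([257.0, 264.0, 274.0, 294.0], 0.54)]
stop_top [([264.0, 142.0, 415.0, 287.0], 0.79)]
screw_top [([335.0, 208.0, 362.0, 224.0], 0.54)]
plate_top [([264.0, 145.0, 417.0, 287.0], 0.66)]
wagon [([271.0, 99.0, 323.0, 160.0], 0.76)]
station [([265.0, 144.0, 420.0, 287.0], 0.61)]
ramp [([331.0, 144.0, 380.0, 195.0], 0.87), ([386.0, 240.0, 403.0, 254.0], 0.5)]
jar [([376.0, 256.0, 400.0, 293.0], 0.92)]
chock [([385.0, 238.0, 401.0, 254.0], 0.67)]
driver [([252.0, 304.0, 345.0, 353.0], 0.81)]
car_spare []
1.2
```

```bash
python3 - <<'E'
from h import *
a=cv2.imread("pics/top0.png"); a=cv2.resize(a[110:310,60:460],(800,400),interpolation=cv2.INTER_CUBIC)
cv2.imwrite("pics/top0c.png",a)
a=cv2.imread("pics/side0.png"); a=cv2.resize(a[90:360,230:430],(800*200//270*1,800*1),interpolation=cv2.INTER_CUBIC) if 0 else cv2.resize(a[90:290,200:450],(750,600),interpolation=cv2.INTER_CUBIC)
cv2.imwrite("pics/side0c.png",a)
E
```

```text
(no output)
```

View pics/top0c.png

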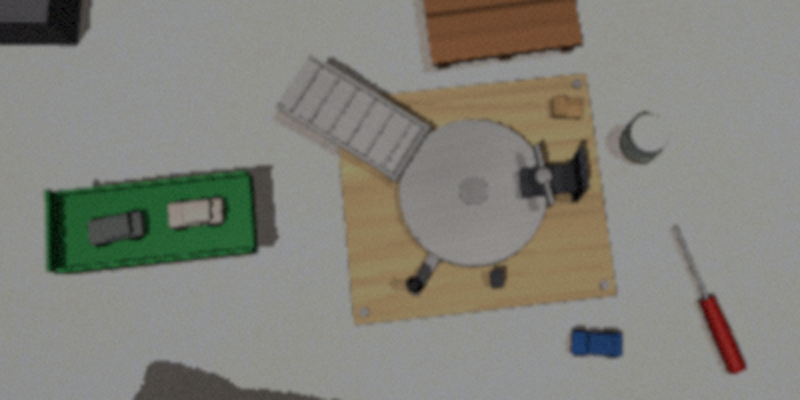

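View pics/side0c.png

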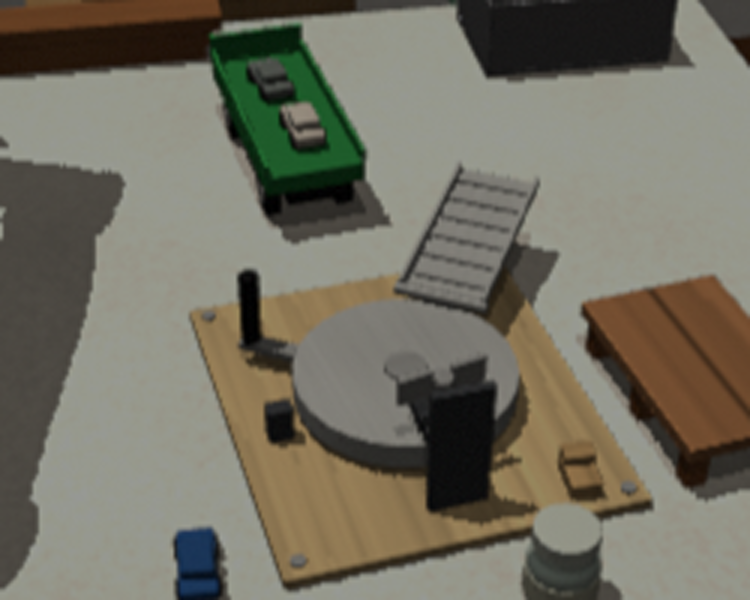

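```bash
cat >> h.py <<'E'
from scipy.optimize import least_squares
def proj(info,P):
    R,_=cv2.Rodrigues(np.array(info["rvec"])); p=np.atleast_2d(P)@R.T+info["tvec"]
    u=p[:,:2]/p[:,2:]; r2=(u**2).sum(1,keepdims=True); u=u*(1+info["k1"]*r2)
    return u*[info["fx"],info["fy"]]+[info["cx"],info["cy"]]
def rot(a): c,s=np.cos(a),np.sin(a); return np.array([[c,-s],[s,c]])
def st(q,P):
    P=np.atleast_2d(np.array(P,float)); o=P.copy(); o[:,:2]=P[:,:2]@rot(q[2]).T+q[:2]; return o
def lever(th):  # station frame; at .75 along -x; grows anticlockwise
    a=np.pi+(th-.75); return [.14*np.cos(a),.14*np.sin(a),.105]
def wing(s,sgn,r=.038):  # wings along y at 0, clockwise
    a=np.pi/2-s; return [sgn*r*np.cos(a),-.085+sgn*r*np.sin(a),.1155-.0007*s]
E
cat > fit.py <<'E'
from h import *
T=lambda x,y:(x/2+60,y/2+110); S=lambda x,y:(x/3+200,y/3+90)
obs=[("top",[-.15,.17,.012],T(356,324)),("top",[-.15,-.17,.012],T(616,295)),("top",[.15,-.17,.012],T(585,73)),
("top",[0,0,.045],T(473,191)),("top","L",T(415,286)),("top",[-.113,-.017,.046],T(498,273)),
("top",[0,-.085,.115],T(543,176)),("top","W-",T(539,143)),("top","W+",T(549,203)),
("side",[-.15,.17,.012],S(192,315)),("side",[-.15,-.17,.012],S(287,583)),("side",[.15,-.17,.012],S(650,500)),
("side","L",S(249,273)),("side",[-.113,-.017,.046],S(278,405)),("side",[0,-.085,.115],S(443,375)),
("side","W+",S(398,380)),("side","W-",S(486,358))]
info={c:optics.camera_info(c) for c in("top","side")}
def res(q,full=False):
    out=[]
    for c,P,o in obs:
        if P=="L":P=lever(q[3])
        elif P=="W+":P=wing(q[4],1)
        elif P=="W-":P=wing(q[4],-1)
        out.append(proj(info[c],st(q,P))[0]-o)
    return np.array(out) if full else np.array(out).ravel()
best=None
for y0 in np.arange(-3,3.2,1):
  for s0 in (.3,1.2,-1.9,-2.5):
    r=least_squares(res,[.55,.1,y0,.2,s0],loss="soft_l1")
    if best is None or r.cost<best.cost: best=r
print(best.x,best.cost); print(np.round(res(best.x,True),1))
q=best.x; np.save("q.npy",q)
for n,P in dict(lever0=lever(q[3]),lever1=lever(.75),axis=[0,0,0],stop=[-.113,-.017,.046],screw=[0,-.085,.115],plate=[0,-.131,.13],wagon=[0,.395,0]).items(): print(n,np.round(st(q,P)[0],3))
E
python3 fit.py
```

```text
[ 0.60687988  0.12270694  0.11911783  0.11107731 -1.64105124] 16.95258158607303
[[-0.5  0.3]
 [ 1.3 -0.2]
 [ 1.2 -0.5]
 [ 0.9 -0.2]
 [ 0.2 -1.4]
 [ 0.1  2.2]
 [ 1.3 -1.4]
 [ 0.3 -0.3]
 [ 1.5  0.4]
 [-1.3 -2.3]
 [-1.3 -1.1]
 [ 1.1 -1.2]
 [-0.8  0.1]
 [ 0.1 -0.4]
 [-0.3 -3.6]
 [-0.7 -2. ]
 [ 0.6 -2.2]]
lever0 [0.485 0.192 0.105]
lever1 [0.468 0.106 0.105]
axis [0.607 0.123 0.   ]
stop [0.497 0.092 0.046]
screw [0.617 0.038 0.115]
plate [ 0.622 -0.007  0.13 ]
wagon [0.56  0.515 0.   ]
```

```bash
cat >> h.py <<'E'
from scipy.spatial.transform import Rotation as Ro
def shift(targets,q=None):
    """station-frame TCP targets -> tool shifts cm, plus turn (deg) to align tool x with station +y"""
    q=np.load("q.npy") if q is None else q
    s=ctrl.observe(); R=Ro.from_rotvec(s["orientation"]).as_matrix()
    print("t",round(float(s["t"]),2),"F",np.round(s["wrist_force"],1),"tcp st",np.round((np.array(s["position"][:2])-q[:2])@rot(q[2]),4),round(float(s["position"][2]),4))
    g=np.c_[[-np.sin(q[2]),np.cos(q[2]),0],[np.cos(q[2]),np.sin(q[2]),0],[0,0,-1]]
    print("turn",np.round(np.degrees(Ro.from_matrix(R.T@g).as_rotvec()),1))
    for p in targets: print(p,"->",np.round((R.T@(st(q,p)[0]-s["position"]))*100,2))
E
python3 -c "
from h import *
shift([[-.108,.125,.19],[-.108,.125,.085]])"
```

```text
t 1.2 F [0.2 1.2 0.3] tcp st [-0.4035  0.5376] 0.2167
turn [ -0.   0. -20.]
[-0.108, 0.125, 0.19] -> [-28.67  41.87   2.67]
[-0.108, 0.125, 0.085] -> [-28.67  41.87  13.17]
```

```bash
python3 -m pendant '[[0,-28.7,41.9,2.7,0,0,-20],[0,-28.7,41.9,2.7,0,0,-20],[0,-28.7,41.9,2.7,0,0,-20],[0,-28.7,41.9,2.7,0,0,-20],[0,-28.7,41.9,2.7,0,0,-20],[0,-28.7,41.9,2.7,0,0,-20],[0,-28.7,41.9,2.7,0,0,-20],[0,-28.7,41.9,2.7,0,0,-20],[0,-28.7,41.9,2.7,0,0,-20],[0,-28.7,41.9,2.7,0,0,-20],[0,-28.7,41.9,2.7,0,0,-20]]'
python3 - <<'E'
from h import *
shift([[-.108,.125,.085]])
a=optics.read_camera("wrist"); cv2.imwrite("pics/w1.png",a)
E
```

```text
t: 2.58
position: [0.484, 0.2346, 0.1897]
orientation: [-2.083, -2.351, 0.0]
wrist_force: [0.7, -0.9, -0.5]
gripper_width: 0.002
t 2.58 F [ 0.7 -0.9 -0.5] tcp st [-0.1087  0.1257] 0.1897
turn [-0.  -0.   0.1]
[-0.108, 0.125, 0.085] -> [-0.08  0.07 10.47]
```

View pics/w1.png

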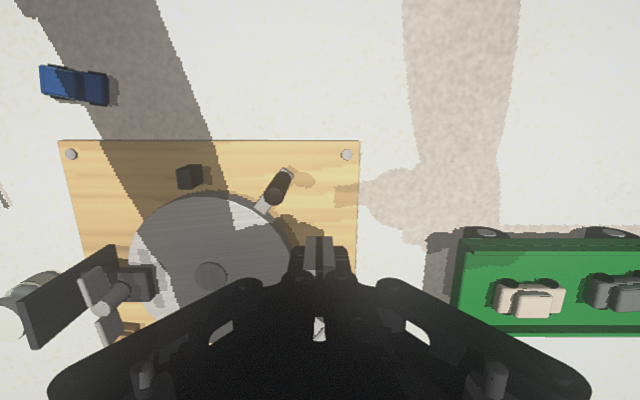

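```bash
python3 - <<'E'
s=open("fit.py").read()
s=s.replace('info={','''obs+=[("wrist",[-.15,.17,.012],(360,141)),("wrist",[-.15,-.17,.012],(58,141)),("wrist","L",(287,172)),("wrist",[-.113,-.017,.046],(188,174)),("wrist",[0,0,.045],(211,275))]
info={''').replace('"side")}','"side","wrist")}')
s+='''
print("tip px",proj(info["wrist"],[np.array(ctrl.observe()["position"])-[0,0,.025]]), "cam",-Ro.from_rotvec(info["wrist"]["rvec"]).as_matrix().T@info["wrist"]["tvec"])
for p in (wing(q[4],1),wing(q[4],-1),[0,-.085,.116],[-.025,-.127,.13],[.025,-.127,.13]): print(proj(info["wrist"],st(q,p)))
'''
open("fit2.py","w").write(s)
E
python3 fit2.py
```

```text
[ 0.6065846   0.1251902   0.11837104  0.11716948 -1.62236049] 67.44976144083115
[[ -1.5   0.4]
 [  0.3  -0. ]
 [  0.3  -0.4]
 [ -0.1  -0.1]
 [ -0.6  -1.1]
 [ -0.9   2.4]
 [  0.3  -1.3]
 [ -0.4  -0.2]
 [  0.1   0.6]
 [ -1.5  -2.9]
 [ -1.7  -1.9]
 [  0.7  -1.9]
 [ -1.2  -0.3]
 [ -0.2  -1.1]
 [ -0.7  -4.2]
 [ -1.2  -2.8]
 [  0.3  -2.7]
 [  0.4  -0.7]
 [ -2.4  -1.4]
 [-16.5  22.3]
 [ -4.6   5. ]
 [ -0.2   0.1]]
lever0 [0.485 0.194 0.105]
lever1 [0.468 0.109 0.105]
axis [0.607 0.125 0.   ]
stop [0.496 0.095 0.046]
screw [0.617 0.041 0.115]
plate [ 0.622 -0.005  0.13 ]
wagon [0.56  0.517 0.   ]
tip px [[318.11020958 224.47830256]] cam [0.41372701 0.22686386 0.34730476]
[[ 79.48506816 279.3471117 ]]
[[101.36259167 349.80429691]]
[[ 91.35565578 315.49690905]]
[[ 23.71772986 301.14162624]]
[[ 39.06982895 349.25416289]]
```

```bash
sed -i 's/(287,172)/(271,195)/;s/(188,174)/(183,180)/' fit2.py; python3 fit2.py | grep -v '\[ *-*[0-9.]* *-*[0-9.]*\]$'
python3 -c "
from h import *
q=np.load('q.npy'); T=[[-.108,.125,.085]]
for th in (.117,.3,.5,.65,.75):
    l=lever(th); T.append([round(l[0],3),round(l[1]+.0235,3),.085])
shift(T)"
```

```text
[ 0.60727743  0.12477365  0.11887337  0.1138534  -1.62354725] 21.93714639743934
 [ 0.1 -1. ]
 [-0.5  0.6]]
lever0 [0.486 0.194 0.105]
lever1 [0.468 0.108 0.105]
axis [0.607 0.125 0.   ]
stop [0.497 0.094 0.046]
screw [0.617 0.04  0.115]
plate [ 0.623 -0.005  0.13 ]
wagon [0.56  0.517 0.   ]
tip px [[318.11020958 224.47830256]] cam [0.41372701 0.22686386 0.34730476]
[[ 79.02401275 280.03241516]]
[[101.05438049 350.38498348]]
[[ 90.9748238  316.12511378]]
[[ 23.34985849 301.85257216]]
[[ 38.73800934 349.89209932]]
t 2.62 F [-0.3 -0.3  0. ] tcp st [-0.1094  0.1239] 0.1898
turn [-0.  -0.   0.1]
[-0.108, 0.125, 0.085] -> [ 0.11  0.15 10.48]
[np.float64(-0.113), np.float64(0.106), 0.085] -> [-1.79 -0.36 10.48]
[np.float64(-0.126), np.float64(0.084), 0.085] -> [-3.99 -1.66 10.48]
[np.float64(-0.136), np.float64(0.058), 0.085] -> [-6.59 -2.67 10.48]
[np.float64(-0.139), np.float64(0.037), 0.085] -> [-8.68 -2.98 10.48]
[np.float64(-0.14), np.float64(0.024), 0.085] -> [-9.98 -3.08 10.48]
```

Descend, then push slowly along the arc.

```bash
python3 -m pendant '[[0,0.1,0.1,5,0,0,0],[0,0.1,0.1,10.5,0,0,0],[0,0.1,0.1,10.5,0,0,0],[0,-1,-0.2,10.5,0,0,0],[0,-2,-0.5,10.5,0,0,0],[0,-3,-1.1,10.5,0,0,0],[0,-4,-1.7,10.5,0,0,0],[0,-5,-2.1,10.5,0,0,0],[0,-6,-2.5,10.5,0,0,0],[0,-7,-2.7,10.5,0,0,0],[0,-8,-2.9,10.5,0,0,0],[0,-8.7,-3,10.5,0,0,0]]'
python3 -c "
from h import *
shift([[-.14,.024,.085]])"
```

```text
t: 4.12
position: [0.4644, 0.1427, 0.084]
orientation: [-2.085, -2.348, 0.003]
wrist_force: [-4.3, 2.8, -0.3]
gripper_width: -0.0
t 4.12 F [-4.3  2.8 -0.3] tcp st [-0.1398  0.0347] 0.084
turn [-0.1  0.  -0. ]
[-0.14, 0.024, 0.085] -> [-1.07 -0.02 -0.1 ]
```

```bash
python3 -m pendant '[[0,-0.4,0,0,0,0,0],[0,-0.8,0,0,0,0,0],[0,-1.1,0,0,0,0,0],[0,-1.1,0,0,0,0,0]]'; python3 -m pendant '[[0,-0.2,0,0,0,0,0],[0,-0.2,0,0,0,0,0]]';  python3 -m pendant '[[0,-0.2,0,0,0,0,0],[0,-0.2,0,0,0,0,0]]'
```

```text
t: 4.62
position: [0.4676, 0.1323, 0.0848]
orientation: [2.084, 2.348, -0.0]
wrist_force: [-1.2, 1.3, -1.3]
gripper_width: -0.001
t: 4.88
position: [0.4676, 0.1307, 0.0849]
orientation: [2.085, 2.349, 0.001]
wrist_force: [-1.1, 2.7, -1.6]
gripper_width: -0.002
t: 5.12
position: [0.4676, 0.1287, 0.0849]
orientation: [2.085, 2.349, 0.0]
wrist_force: [-0.5, 2.3, -1.4]
gripper_width: 0.001
```

Not at the stop yet (force is still only friction); continue in 2 mm steps.

```bash
for i in 1 2; do :; done; python3 -m pendant '[[0,-0.2,0,0,0,0,0],[0,-0.2,0,0,0,0,0]]'; python3 -m pendant '[[0,-0.2,0,0,0,0,0],[0,-0.2,0,0,0,0,0]]'; python3 -m pendant '[[0,-0.2,0,0,0,0,0],[0,-0.2,0,0,0,0,0]]'
```

```text
t: 5.38
position: [0.4677, 0.1267, 0.0848]
orientation: [2.085, 2.349, -0.0]
wrist_force: [-0.6, 1.2, -0.2]
gripper_width: -0.003
t: 5.62
position: [0.4678, 0.1246, 0.0847]
orientation: [2.085, 2.35, -0.001]
wrist_force: [-2.0, 1.2, -0.5]
gripper_width: 0.0
t: 5.88
position: [0.4678, 0.1234, 0.0847]
orientation: [-2.084, -2.349, -0.001]
wrist_force: [-1.8, 5.3, 1.4]
gripper_width: -0.006
```

```bash
python3 -m pendant '[[0,-0.2,0,0,0,0,0],[0,-0.2,0,0,0,0,0]]'; python3 -m pendant '[[0,-0.1,0,0,0,0,0],[0,-0.1,0,0,0,0,0]]'
python3 - <<'E'
from h import *
shift([])
a=optics.read_camera("wrist"); cv2.imwrite("pics/w2.png",a)
E
```

```text
t: 6.12
position: [0.4678, 0.1232, 0.0848]
orientation: [-2.081, -2.347, -0.006]
wrist_force: [-2.4, 9.4, 0.7]
gripper_width: 0.001
t: 6.38
position: [0.4679, 0.1231, 0.0848]
orientation: [-2.079, -2.347, -0.008]
wrist_force: [-2.3, 11.4, 1.6]
gripper_width: -0.004
t 6.38 F [-2.3 11.4  1.6] tcp st [-0.1386  0.0148] 0.0848
turn [-0.  -0.5  0.1]
```

View pics/w2.png

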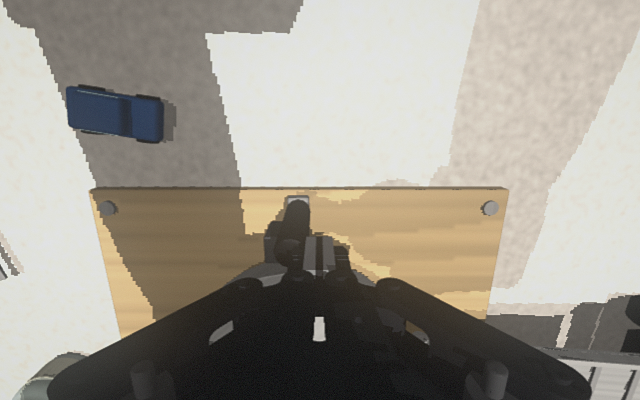

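```bash
python3 -m pendant '[[0,1.5,0,0,0,0,0],[0,1.5,0,-5,0,0,0],[0,1.5,0,-12,0,0,0],[0,-2,7,-12.5,0,0,0],[0,-5,14,-12.5,0,0,0],[0,-8,22,-12.5,0,0,0],[0,-8,22,-12.5,0,0,0],[0,-8,22,-12.5,0,0,0]]'
python3 - <<'E'
from h import *
shift([])
a=optics.read_camera("wrist"); cv2.imwrite("pics/w3.png",a)
i=optics.camera_info("wrist"); print(i)
import pickle; pickle.dump(i,open("w3.pkl","wb"))
q=np.load("q.npy")
for n,p in dict(wp=wing(1.5,1),wm=wing(1.5,-1),hub=[0,-.085,.115],pl=[-.025,-.127,.13],pr=[.025,-.127,.13],stop=[-.113,-.017,.046],L=lever(.75),tip=None,c1=[-.15,.17,.012],c2=[-.15,-.17,.012]).items():
    if p: print(n,proj(i,st(q,p))[0].round(1))
E
```

```text
t: 7.42
position: [0.7001, 0.0645, 0.208]
orientation: [2.086, 2.345, -0.002]
wrist_force: [-1.3, 0.5, 0.8]
gripper_width: -0.001
t 7.42 F [-1.3  0.5  0.8] tcp st [ 0.085  -0.0709] 0.208
turn [ 0.   0.2 -0.1]
{'fx': 296.38453932384317, 'fy': 296.38453932384317, 'cx': 318.86570142915394, 'cy': 198.60362850244547, 'k1': -0.0015022855544610824, 'rvec': array([-1.95057794, -2.19521194, -0.30826223]), 'tvec': array([ 0.01688735, -0.70689351,  0.17644873])}
wp [303.4 144.8]
wm [294.9  45.1]
hub [299.3  97.1]
pl [239.8  60. ]
pr [244.6 130.1]
stop [375.8 -28.8]
L [ 417.1 -112.3]
c1 [559.5 -57.1]
c2 [218.  -56.2]
```

View pics/w3.png

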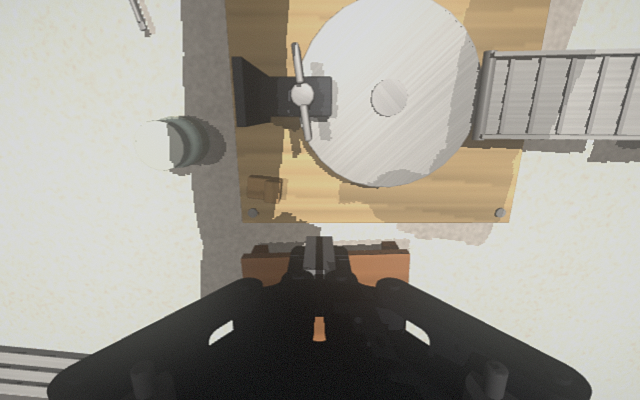

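```bash
python3 - <<'E'
from h import *
import pickle; i=pickle.load(open("w3.pkl","rb"))
obs=[([.15,-.17,.012],(243,222)),([.15,.17,.012],(510,222)),([0,0,.045],(389,98)),("W",(295.5,43)),("V",(309,139)),([0,-.085,.1145],(302.5,95.5))]
def res(q): return np.concatenate([proj(i,st(q,wing(q[3],-1) if P=="W" else wing(q[3],1) if P=="V" else P))[0]-o for P,o in obs])
r=least_squares(res,[.607,.125,.119,1.5],loss="soft_l1"); q=r.x; print(q,r.fun.round(1).reshape(-1,2).tolist())
np.save("q3.npy",q)
qq=np.array([*q[:3],.75,q[3]]);print("shift vs old",qq[:3]-np.load("q.npy")[:3]); np.save("q.npy",qq)
for P in([-.025,-.127,.13],[.025,-.127,.13],[-.025,-.135,.13],[.04,.095,.045],[-.04,.095,.045]):print(proj(i,st(qq,P))[0].round(1))
print("screw axis rel tcp"); shift([[0,-.085,.2]])
E
```

```text
[0.60437619 0.12701206 0.12423581 1.44804747] [[-0.0, 2.0], [0.1, 0.6], [0.1, -0.3], [-0.2, -0.7], [0.0, 2.9], [-0.0, -1.2]]
shift vs old [-0.00290125  0.00223841  0.00536244]
[242.9  57.1]
[247.9 127.6]
[232.   57.2]
[476.4 136.9]
[487.8  54.4]
screw axis rel tcp
t 7.47 F [-0.7  0.7  0.3] tcp st [ 0.085  -0.0727] 0.2084
turn [-0.1  0.1 -0.4]
[0, -0.085, 0.2] -> [-1.28 -8.49  0.85]
```

```bash
python3 - <<'E'
from h import *
t=optics.read_camera("top"); s=optics.read_camera("side")
cv2.imwrite("pics/t4.png",t); cv2.imwrite("pics/s4.png",s)
a=cv2.resize(t[150:270,60:360],(800,320),interpolation=cv2.INTER_CUBIC)
b=cv2.resize(s[90:260,240:490],(400,272),interpolation=cv2.INTER_CUBIC)
c=np.zeros((600,800,3),np.uint8); c[:320]=a; c[325:597,:400]=b
w=cv2.imread("pics/w3.png")[20:190,440:640]; c[325:597,405:725]=cv2.resize(w,(320,272),interpolation=cv2.INTER_CUBIC)
cv2.imwrite("pics/c4.png",c)
E
```

```text
(no output)
```

View pics/c4.png

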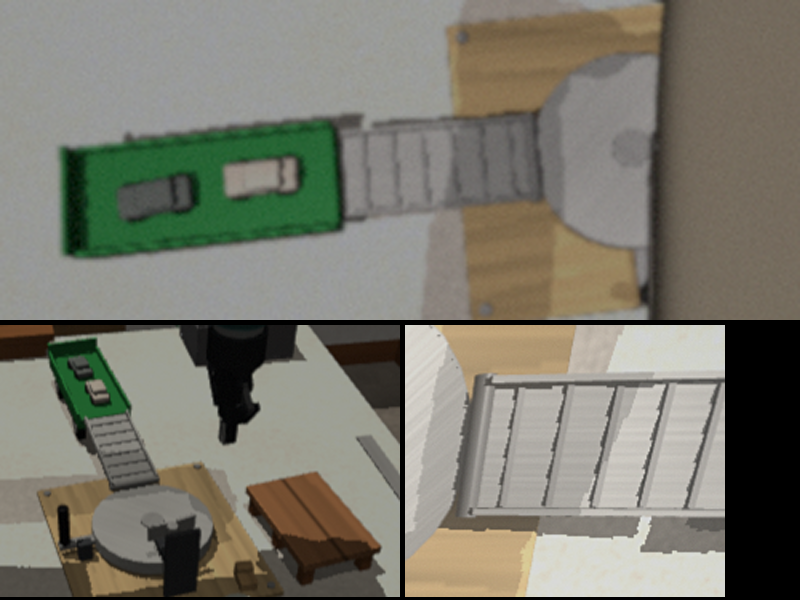

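```bash
python3 - <<'E'
from h import *
import pickle; i=pickle.load(open("w3.pkl","rb"))
s=ctrl.observe(); R=Ro.from_rotvec(s["orientation"]).as_matrix(); 
for z in (.025,.012,0,-.02):
    P=np.array([[x,y,z] for x in(-.01,.01) for y in(-.011,.011)])@R.T+s["position"]
    print(z,proj(i,P).round(0).tolist())
a=cv2.imread("pics/w3.png")[200:320,240:400]; cv2.imwrite("pics/f.png",cv2.resize(a,(640,480),interpolation=cv2.INTER_CUBIC))
E
```

```text
0.025 [[305.0, 206.0], [305.0, 238.0], [336.0, 206.0], [335.0, 238.0]]
0.012 [[304.0, 213.0], [304.0, 246.0], [337.0, 213.0], [336.0, 246.0]]
0 [[302.0, 220.0], [303.0, 255.0], [338.0, 220.0], [337.0, 255.0]]
-0.02 [[300.0, 234.0], [301.0, 273.0], [341.0, 234.0], [340.0, 273.0]]
```

View pics/f.png

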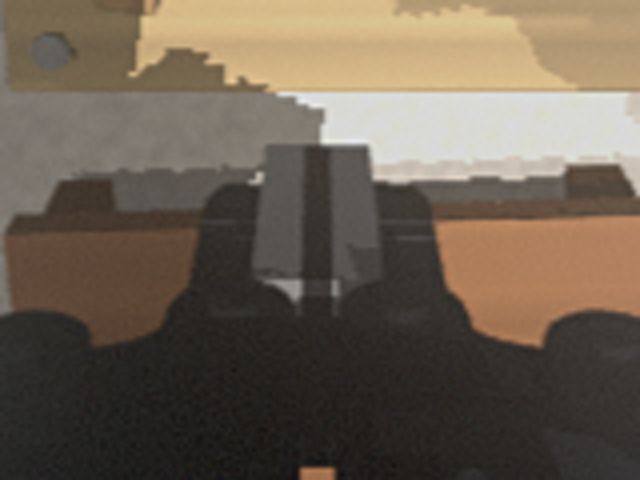

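```bash
python3 - <<'E'
from h import *
s=ctrl.observe(); R=Ro.from_rotvec(s["orientation"]).as_matrix(); print(ctrl.finger_overhang)
for z in (.025,.01,0,-.02): print(z,proj(optics.camera_info("side"),R@[0,0,z]+s["position"]).round(1))
a=cv2.imread("pics/s4.png")[80:180,340:440]; cv2.imwrite("pics/f2.png",cv2.resize(a,(500,500),interpolation=cv2.INTER_CUBIC))
E
```

```text
0.025
0.025 [[379.8 176.2]]
0.01 [[380.3 170.8]]
0 [[380.7 167.1]]
-0.02 [[381.4 159.7]]
```

View pics/f2.png

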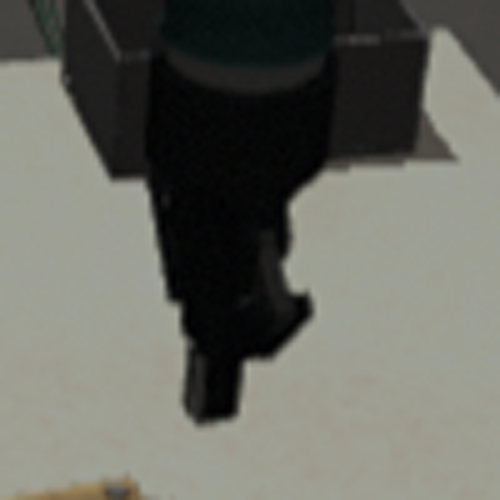

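```bash
python3 -c "
from h import *
shift([[-.027,-.104,.2],[-.027,-.104,.16],[-.027,-.104,.1],[-.027,-.104,.084]])"
```

```text
t 7.58 F [-0.3  1.2 -0.3] tcp st [ 0.0831 -0.0713] 0.2094
turn [-0.1  0.1 -0.3]
[-0.027, -0.104, 0.2] -> [ -3.32 -10.99   0.95]
[-0.027, -0.104, 0.16] -> [ -3.31 -10.99   4.95]
[-0.027, -0.104, 0.1] -> [ -3.31 -10.98  10.95]
[-0.027, -0.104, 0.084] -> [ -3.31 -10.98  12.55]
```

```bash
python3 -m pendant '[[0,-3.3,-11,1,0,0,0],[0,-3.3,-11,5,0,0,0],[0,-3.3,-11,9,0,0,0],[0,-3.3,-11,9,0,0,0],[0,-3.3,-11,9,0,0,0],[0,-3.3,-11,9,0,0,0]]'
python3 - <<'E'
from h import *
import pickle
i=optics.camera_info("wrist"); shift([]); a=optics.read_camera("wrist"); b=optics.read_camera("side"); pickle.dump(i,open("w5.pkl","wb")); shift([])
cv2.imwrite("pics/w5.png",a)
cv2.imwrite("pics/s5.png",b)
c=np.zeros((600,800,3),np.uint8); c[:,:]=0
c[:400,:640]=a; c[400:600,:300]=cv2.resize(b[160:260,300:450],(300,200)); cv2.imwrite("pics/c5.png",c)
E
```

```text
t: 8.32
position: [0.5937, 0.021, 0.1225]
orientation: [2.082, 2.347, 0.005]
wrist_force: [-0.5, -0.4, -0.3]
gripper_width: 0.004
t 8.32 F [-0.5 -0.4 -0.3] tcp st [-0.0237 -0.1039] 0.1225
turn [ 0.3  0.1 -0.2]
t 8.43 F [ 0.1 -0.2  0.1] tcp st [-0.0243 -0.1039] 0.1218
turn [ 0.2  0.  -0.3]
```

View pics/c5.png

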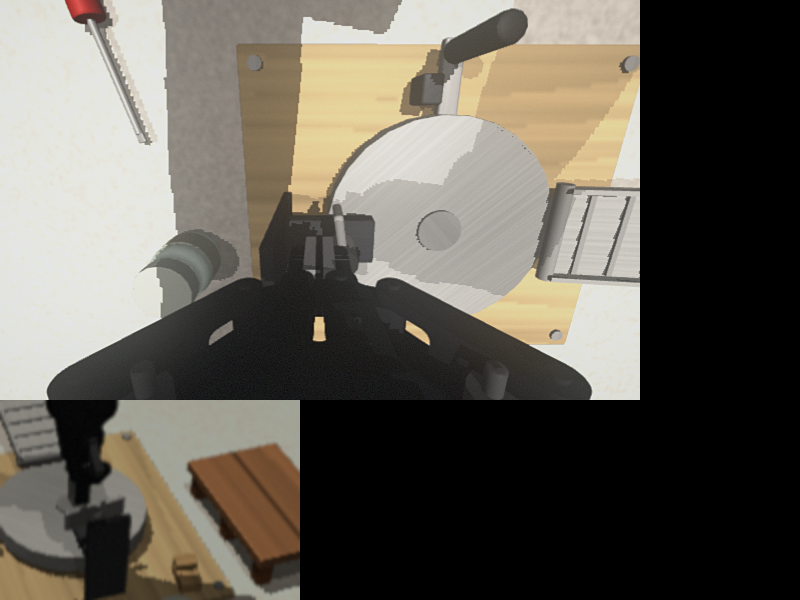

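```bash
python3 - <<'E'
from h import *
import pickle; i=pickle.load(open("w5.pkl","rb"))
obs=[([-.15,-.17,.012],(237,44)),([.15,.17,.012],(566,345)),([0,0,.045],(439,231)),("W",(337,206)),([-.14,-.16,.012],(254,63)),([-.14,.16,.012],(630,64))][:4]
def res(q): return np.concatenate([proj(i,st(q,wing(q[3],-1) if P=="W" else P))[0]-o for P,o in obs])
r=least_squares(res,[.607,.125,.119,1.5],loss="soft_l1"); q=r.x; print(q,r.fun.round(1).reshape(-1,2).tolist())
print("q now",np.load("q.npy"))
qq=np.array([*q[:3],.75,1.45])
for P in([-.025,-.135,.13],[-.025,-.127,.13],lever(.75),[-.113,-.017,.046],[0,-.085,.115]):print(proj(i,st(qq,P))[0].round(1))
np.save("q5.npy",qq); shift([[0,-.085,.084]],qq); shift([[0,-.085,.084]])
E
```

```text
[0.60701355 0.12626166 0.11772851 1.39415757] [[-0.4, -0.8], [-0.2, 0.1], [0.3, -1.0], [0.2, 10.2]]
q now [0.60437619 0.12701206 0.12423581 0.75       1.44804747]
[260.1 246.7]
[274.5 246.7]
[514.8  26. ]
[434.7  88.8]
[346.7 272.8]
t 8.43 F [ 0.1 -0.2  0.1] tcp st [-0.0261 -0.103 ] 0.1218
turn [0.2 0.  0.1]
[0, -0.085, 0.084] -> [1.8  2.6  3.78]
t 8.43 F [ 0.1 -0.2  0.1] tcp st [-0.0243 -0.1039] 0.1218
turn [ 0.2  0.  -0.3]
[0, -0.085, 0.084] -> [1.9  2.41 3.78]
```

```bash
cp q5.npy q.npy; cat > path.py <<'E'
import numpy as np,sys
hx,hy,r=.011,.0066,.028
for a in map(float,sys.argv[1:]):
    t=np.radians(a); w=np.array([np.cos(t),np.sin(t)]); n=np.array([np.sin(t),-np.cos(t)])
    c=r*w-(.003+hx*abs(n[0])+hy*abs(n[1]))*n
    print(a,"from axis, tool dx(=y),dy(=x) cm:",(c[::-1]*100).round(2), "from hover:",(c[::-1]*100+[1.8,2.6]).round(2))
E
python3 path.py 187 175 160 145 130 115 100 85 70 55 40 25 10 0 -10
python3 -m pendant '[[0,0,0,1.5,0,0,0],[0,0,0,3,0,0,0],[0,0,0,3.8,0,0,0],[0,0,0,3.8,0,0,0]]'
python3 - <<'E'
from h import *
shift([[0,-.085,.084]])
a=optics.read_camera("wrist");b=optics.read_camera("side")
c=np.zeros((600,800,3),np.uint8); c[:600,:400]=cv2.resize(a[150:300,270:370],(400,600)); c[:600,400:]=cv2.resize(b[170:260,320:380],(400,600)); cv2.imwrite("pics/c6.png",c)
E
```

```text
187.0 from axis, tool dx(=y),dy(=x) cm: [-1.42 -2.65] from hover: [ 0.38 -0.05]
175.0 from axis, tool dx(=y),dy(=x) cm: [-0.81 -2.88] from hover: [ 0.99 -0.28]
160.0 from axis, tool dx(=y),dy(=x) cm: [-0.26 -3.07] from hover: [ 1.54 -0.47]
145.0 from axis, tool dx(=y),dy(=x) cm: [ 0.4  -3.14] from hover: [ 2.2  -0.54]
130.0 from axis, tool dx(=y),dy(=x) cm: [ 1.14 -3.  ] from hover: [ 2.94 -0.4 ]
115.0 from axis, tool dx(=y),dy(=x) cm: [ 1.87 -2.61] from hover: [ 3.67 -0.01]
100.0 from axis, tool dx(=y),dy(=x) cm: [ 2.5  -1.96] from hover: [4.3  0.64]
85.0 from axis, tool dx(=y),dy(=x) cm: [ 2.92 -1.2 ] from hover: [4.72 1.4 ]
70.0 from axis, tool dx(=y),dy(=x) cm: [ 3.16 -0.51] from hover: [4.96 2.09]
55.0 from axis, tool dx(=y),dy(=x) cm: [3.2  0.31] from hover: [5.   2.91]
40.0 from axis, tool dx(=y),dy(=x) cm: [2.96 1.17] from hover: [4.76 3.77]
25.0 from axis, tool dx(=y),dy(=x) cm: [2.42 1.96] from hover: [4.22 4.56]
10.0 from axis, tool dx(=y),dy(=x) cm: [1.61 2.56] from hover: [3.41 5.16]
0.0 from axis, tool dx(=y),dy(=x) cm: [0.96 2.8 ] from hover: [2.76 5.4 ]
-10.0 from axis, tool dx(=y),dy(=x) cm: [0.64 2.96] from hover: [2.44 5.56]
t: 8.93
position: [0.5918, 0.0194, 0.0903]
orientation: [2.082, 2.347, -0.001]
wrist_force: [-18.6, -3.2, 49.4]
gripper_width: 0.002
t 8.93 F [-18.6  -3.2  49.4] tcp st [-0.0276 -0.1043] 0.0903
turn [0.1 0.2 0.1]
[0, -0.085, 0.084] -> [1.93 2.76 0.63]
```

View pics/c6.png

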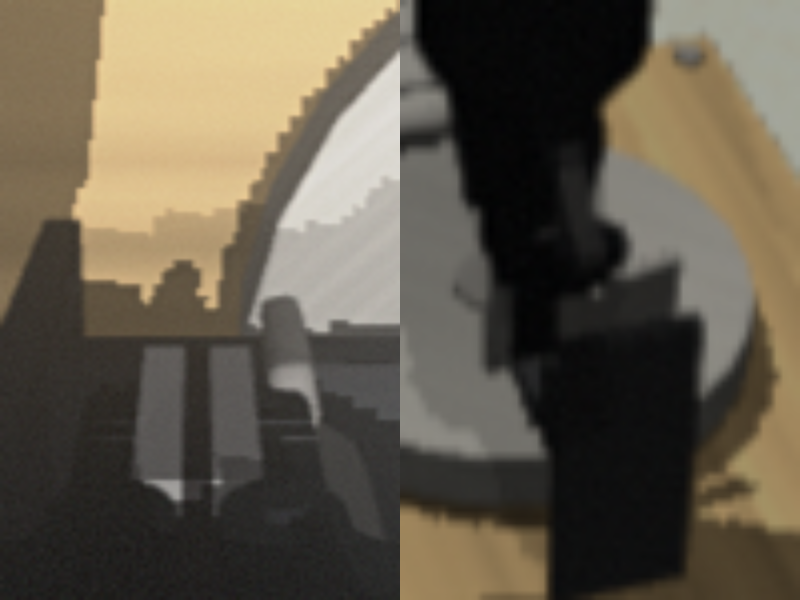

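```bash
python3 - <<'E'
from h import *
s=ctrl.observe(); R=Ro.from_rotvec(s["orientation"]).as_matrix(); q=np.load("q.npy")
f=lambda P:((proj(optics.camera_info("side"),P)-[320,170])*[400/60,600/90]+[400,0]).round(0).tolist()
for z in (.025,.01,0,-.02): print(z,f([R@[0,0,z]+s["position"]]))
for n,P in dict(w=wing(1.45,-1),w2=wing(1.45,1),pl=[-.025,-.135,.13],pr=[.025,-.135,.13],armcorner=[-.018,-.12,.07]).items(): print(n,f(st(q,P)))
print(s["ft_torque"],s["joint_efforts"])
E
python3 -m pendant '[[0,0,0,-0.6,0,0,0]]'; python3 -c "
from h import *
shift([]);print(ctrl.observe()['ft_torque'])"
```

```text
0.025 [[518.0, 429.0]]
0.01 [[519.0, 397.0]]
0 [[520.0, 375.0]]
-0.02 [[521.0, 330.0]]
w [[480.0, 299.0]]
w2 [[679.0, 243.0]]
pl [[560.0, 343.0]]
pr [[703.0, 314.0]]
armcorner [[559.0, 443.0]]
[-0.17310917  4.02393276  0.17513484] [  1.46129787 -16.26764774  17.30304301  -7.11343959   0.89652238
   0.22349944]
t: 9.15
position: [0.5921, 0.0199, 0.0928]
orientation: [2.083, 2.347, 0.001]
wrist_force: [-3.4, -1.6, 11.3]
gripper_width: -0.001
t 9.15 F [-3.4 -1.6 11.3] tcp st [-0.0273 -0.1039] 0.0928
turn [0.2 0.1 0.1]
[-0.21389339  0.9050317   0.04164992]
```

```bash
python3 -m pendant '[[0,0,0,-3,0,0,0],[0,-0.5,-1,-3,0,0,0],[0,-0.5,-1,-2,0,0,0],[0,-0.5,-1,-1,0,0,0],[0,-0.5,-1,-0.3,0,0,0],[0,-0.5,-1,-0.3,0,0,0]]'; python3 -m pendant '[[0,0,0,0.5,0,0,0],[0,0,0,0.5,0,0,0]]'; python3 -c "
from h import *
shift([[0,-.085,.083]])"
```

```text
t: 9.9
position: [0.5807, 0.0146, 0.089]
orientation: [-2.084, -2.348, 0.003]
wrist_force: [-1.4, -0.4, -0.3]
gripper_width: 0.002
t: 10.15
position: [0.5818, 0.0146, 0.0855]
orientation: [2.085, 2.35, -0.0]
wrist_force: [0.0, -1.2, 0.1]
gripper_width: -0.001
t 10.15 F [ 0.  -1.2  0.1] tcp st [-0.0381 -0.108 ] 0.0855
turn [-0.   0.   0.1]
[0, -0.085, 0.083] -> [2.29 3.82 0.25]
```

```bash
python3 -m pendant '[[0,0.5,0,0.2,0,0,0],[0,1,0.1,0.2,0,0,0],[0,1.5,0.2,0.2,0,0,0],[0,2,0.5,0.2,0,0,0],[0,2.7,0.7,0.2,0,0,0],[0,3.4,0.8,0.2,0,0,0],[0,4.2,1.2,0.2,0,0,0],[0,4.8,1.9,0.2,0,0,0],[0,4.8,1.9,0.2,0,0,0]]'; python3 - <<'E'
from h import *
shift([[0,-.085,.083]])
a=optics.read_camera("wrist"); cv2.imwrite("pics/w7.png",a)
E
```

```text
t: 11.28
position: [0.5957, 0.0655, 0.0838]
orientation: [-2.084, -2.351, -0.002]
wrist_force: [1.2, 0.9, 1.2]
gripper_width: 0.002
t 11.28 F [1.2 0.9 1.2] tcp st [-0.0183 -0.059 ] 0.0838
turn [ 0.1 -0.1  0.1]
[0, -0.085, 0.083] -> [-2.61  1.83  0.08]
```

View pics/w7.png

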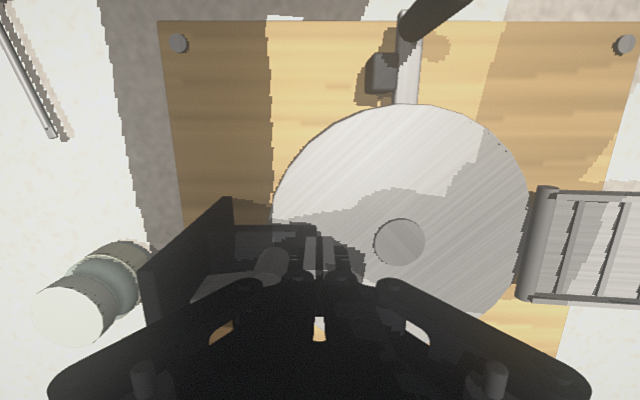

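```bash
python3 -m pendant '[[0,0.3,0.6,0,0,0,0],[0,0.6,1.3,0,0,0,0],[0,0.6,2.1,0,0,0,0],[0,0.4,3,0,0,0,0],[0,-0.2,3.8,0,0,0,0],[0,-1,4.4,0,0,0,0],[0,-1.6,4.6,0,0,0,0],[0,-2,4.8,0,0,0,0],[0,-2.5,4.9,0,0,0,0],[0,-2.5,4.9,0,0,0,0]]'; python3 -c "
from h import *
shift([[0,-.085,.083]])"
```

```text
t: 12.58
position: [0.6471, 0.0449, 0.084]
orientation: [2.085, 2.348, 0.0]
wrist_force: [-0.2, 0.8, 0.3]
gripper_width: 0.001
t 12.57 F [-0.2  0.8  0.3] tcp st [ 0.0302 -0.0855] 0.084
turn [0.1 0.  0.1]
[0, -0.085, 0.083] -> [ 0.05 -3.02  0.1 ]
```

```bash
python3 -m pendant '[[0,0.8,0,0,0,0,0],[0,0.8,0,-4,0,0,0],[0,0,-2,-4,0,0,0],[0,-1.5,-6.5,-4,0,0,0],[0,-1.5,-6.5,-4,0,0,0],[0,-1.5,-6.5,-2,0,0,0],[0,-1.5,-6.5,-0.5,0,0,0],[0,-1.5,-6.5,0.4,0,0,0],[0,-1.5,-6.5,0.4,0,0,0]]'; python3 -c "
from h import *
shift([[0,-.085,.08]])"
```

```text
t: 13.7
position: [0.5833, 0.0232, 0.0787]
orientation: [-2.084, -2.349, 0.002]
wrist_force: [0.6, -0.0, -0.0]
gripper_width: 0.004
t 13.7 F [ 0.6 -0.  -0. ] tcp st [-0.0357 -0.0996] 0.0787
turn [-0.1 -0.   0.1]
[0, -0.085, 0.08] -> [ 1.45  3.57 -0.13]
```

```bash
python3 -m pendant '[[0,0.7,0.2,0,0,0,0],[0,1.2,0.4,0,0,0,0],[0,1.9,0.4,0,0,0,0],[0,2.6,0.6,0,0,0,0],[0,3.3,1,0,0,0,0],[0,4,1.6,0,0,0,0],[0,4.4,2.4,0,0,0,0],[0,4.6,3.1,0,0,0,0],[0,4.6,3.6,0,0,0,0],[0,4.6,3.6,0,0,0,0]]'; python3 -c "
from h import *
shift([[0,-.085,.08]])"; python3 path.py 60 50 45 40 35 30 25 20 15 10
```

```text
t: 14.95
position: [0.6147, 0.0731, 0.0796]
orientation: [-2.085, -2.35, -0.001]
wrist_force: [-0.8, 1.0, -1.0]
gripper_width: -0.0
t 14.95 F [-0.8  1.  -1. ] tcp st [ 0.0014 -0.0537] 0.0796
turn [ 0.  -0.   0.1]
[0, -0.085, 0.08] -> [-3.13 -0.14 -0.04]
60.0 from axis, tool dx(=y),dy(=x) cm: [3.22 0.03] from hover: [5.02 2.63]
50.0 from axis, tool dx(=y),dy(=x) cm: [3.15 0.6 ] from hover: [4.95 3.2 ]
45.0 from axis, tool dx(=y),dy(=x) cm: [3.07 0.89] from hover: [4.87 3.49]
40.0 from axis, tool dx(=y),dy(=x) cm: [2.96 1.17] from hover: [4.76 3.77]
35.0 from axis, tool dx(=y),dy(=x) cm: [2.81 1.45] from hover: [4.61 4.05]
30.0 from axis, tool dx(=y),dy(=x) cm: [2.63 1.71] from hover: [4.43 4.31]
25.0 from axis, tool dx(=y),dy(=x) cm: [2.42 1.96] from hover: [4.22 4.56]
20.0 from axis, tool dx(=y),dy(=x) cm: [2.18 2.19] from hover: [3.98 4.79]
15.0 from axis, tool dx(=y),dy(=x) cm: [1.91 2.39] from hover: [3.71 4.99]
10.0 from axis, tool dx(=y),dy(=x) cm: [1.61 2.56] from hover: [3.41 5.16]
```

```bash
python3 -m pendant '[[0,0,0.5,0,0,0,0],[0,-0.2,1,0,0,0,0],[0,-0.5,1.5,0,0,0,0],[0,-0.7,1.8,0,0,0,0],[0,-0.7,1.8,0,0,0,0]]'; python3 -m pendant '[[0,-0.2,0.2,0,0,0,0],[0,-0.2,0.2,0,0,0,0]]'; python3 -m pendant '[[0,-0.2,0.1,0,0,0,0],[0,-0.2,0.1,0,0,0,0]]'; python3 -m pendant '[[0,-0.2,0.1,0,0,0,0],[0,-0.2,0.1,0,0,0,0]]';  python3 -c "
from h import *
shift([[0,-.085,.08]])"
```

```text
t: 15.58
position: [0.633, 0.0682, 0.0798]
orientation: [-2.085, -2.35, -0.001]
wrist_force: [-1.8, 1.3, 0.2]
gripper_width: -0.001
t: 15.82
position: [0.6335, 0.0676, 0.0795]
orientation: [-2.082, -2.348, -0.0]
wrist_force: [-5.4, 4.2, 2.6]
gripper_width: -0.001
t: 16.08
position: [0.6338, 0.0671, 0.0795]
orientation: [-2.079, -2.346, -0.002]
wrist_force: [-6.4, 7.8, 1.9]
gripper_width: 0.001
t: 16.32
position: [0.634, 0.0667, 0.0794]
orientation: [-2.075, -2.345, -0.004]
wrist_force: [-8.6, 9.2, 5.4]
gripper_width: -0.001
t 16.32 F [-8.6  9.2  5.4] tcp st [ 0.0198 -0.0623] 0.0794
turn [-0.3 -0.5  0.2]
[0, -0.085, 0.08] -> [-2.26 -1.99 -0.07]
```

```bash
python3 -m pendant '[[0,0.8,-0.5,0,0,0,0],[0,1.2,-0.6,-1,0,0,0],[0,1.2,-0.6,-7,0,0,0],[0,1,3,-13,0,0,0],[0,-1,6.5,-13,0,0,0],[0,-1,6.5,-13,0,0,0],[0,-1,6.5,-13,0,0,0],[0,-1,6.5,-13,0,0,0]]'; python3 - <<'E'
from h import *
i=optics.camera_info("wrist"); a=optics.read_camera("wrist"); t=optics.read_camera("top"); s=optics.read_camera("side")
shift([]); q=np.load("q.npy")
for n,P in dict(wA=wing(7.5,1),wB=wing(7.5,-1),hub=[0,-.085,.11]).items(): print(n,proj(i,st(q,P))[0].round(1))
print("lever top: stop pose, side/top",[proj(optics.camera_info(c),st(q,lever(.75)))[0].round(1) for c in("side","top")])
print(optics.find_in("lever_top","side")[:1],optics.find_in("ramp","top")[:1])
c=np.zeros((600,800,3),np.uint8); c[:320,:512]=cv2.resize(a,(512,320)); c[:320,515:800]=cv2.resize(s[120:280,245:385],(285,320)); c[322:600,:]=cv2.resize(t[140:280,60:460],(800,278)); cv2.imwrite("pics/c8.png",c); cv2.imwrite("pics/w8.png",a)
E
```

```text
t: 17.32
position: [0.7019, 0.0605, 0.2091]
orientation: [-2.084, -2.349, 0.002]
wrist_force: [-0.3, -0.3, -1.1]
gripper_width: -0.004
t 17.48 F [-0.4  0.   0.2] tcp st [ 0.0869 -0.0763] 0.2094
turn [-0.1 -0.   0.1]
wA [323.8 137.1]
wB [290.7  44.4]
hub [307.9  92.6]
lever top: stop pose, side/top [array([279. , 202.4]), array([302.5, 259.3])]
[{'bbox': [277.6, 147.7, 371.6, 242.3], 'score': 0.95}] [{'bbox': [185.2, 189.8, 263.3, 229.4], 'score': 0.86}]
```

View pics/c8.png

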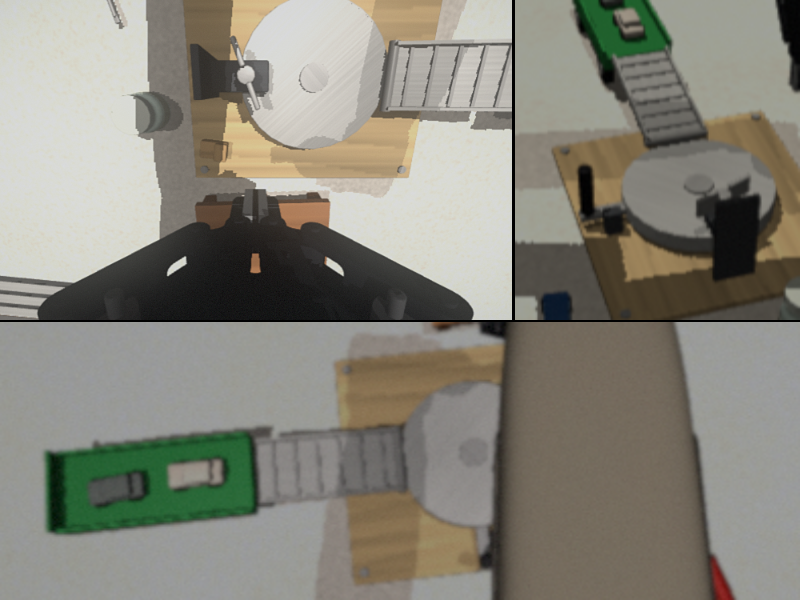

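```bash
python3 -c "
from h import *
print(ctrl.finish_job())"
```

```text
the job is handed in; nothing more can be done
None
```

I turned the ramp to its stop in line with the wagon and tightened the wing screw until it was fully home. I then handed the job in at about 17.5 s of the 66 s, with the robot clear of everything.

- **Lever:** I pushed the handle with closed fingers. At the end the finger stopped moving while the force rose from about 2 N to 11 N. Pictures afterwards show the lever arm against its stop block and the ramp in line with the wagon.
- **Screw:** I turned it with two fingertip strokes, one on each wing, about 345° in all. At the end it stopped moving while the force rose to about 13 N. The finger was where the 20° home angle puts it; in the last picture the wings lie at about 17–20°, within my reading error.
- **Loose things:** The jar and chock look unmoved in the last pictures. I never touched the toy car or screwdriver, but they show only partly there, so I did not measure them again.

**What disagreed:**
- **Downward press:** On the first descent beside the screw, the gripper pressed down on something with about 49 N at the wrist. The measured forces and torques suggest the fingertip caught the top of a wing, not the gripper's body. I lifted off, moved outward and came down freely.
- **Fingertip position:** The wrist and side pictures show the closed fingertips about 40 mm higher than the stated overhang implies. I trusted the pictures, and both strokes worked at that height.
- **Station position:** The station position from different pictures differed by 2–3 mm.

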